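# Free the pawl and let the book press down

### The arm

A 6-joint arm with a two-finger parallel gripper is mounted at the origin on the work surface. World frame = base frame: x ahead of the robot, y to its left, z up, the work surface at z = 0. Lengths are in m, angles in rad, forces in N, time in s.
With the tool pointing down it reaches from about 0.225 to 0.725 m from the base axis. Payload 3.1 kg.
Tool frame: the origin (TCP) lies midway between the tips of the shut fingers; the grasp point (between the pads) lies 19 mm behind it; y points along the fingers, x is the direction in which the jaws open and shut, and the axes are right-handed (so a half turn about y gives the same grasp; the last joint's range is limited). The gripper opens to 85 mm and grips with 20 to 120 N. Pads are 22 mm wide; open, the fingers measure 114 mm over their backs; the gripper's body (76 mm by 85 mm) begins 54 mm behind the grasp point. The pads swing forward as they close: fully open they stand 13 mm farther back than shut.
Start: joints at [1.021, 0.048, 0.099, 1.622, 0, 1.443], TCP at [0.215, 0.479, 0.231] pointing down, gripper open.
Joint ranges: [-2.91, 2.91], [-0.99, 1.94], [-1.21, 1.42], [-2.12, 2.29], [-1.49, 1.47], [-3.14, 3.14]. Speed limits (rad/s): [2.79, 2.79, 3.14, 3.14, 3.14, 3.14].

### API

Orientations are given as a 3x3 rotation matrix whose columns are the frame's x, y, z axes.
In Python, from station import env, camera, models gives the robot as it stands. The module is installed in compiled form; this text tells all that it offers.
- The arm moves only by the tool move_arm, never from a script. Its argument "steps" is one flat list of numbers, 5 for each row, row after row: the shift along the tool's x, y, z in m, then the turn about the tool's y in rad, then the opening, from 0 (shut) to 1 (fully open). In form: [tx, ty, tz, yaw, jaw, tx, ty, tz, yaw, jaw, ...]. A call has 1 to 12 rows; each row shifts and turns the pose as measured when the row begins, along the tool's axes as they then stand; what a row does not reach is not made up. A row lasts 1/10 s, in which the tool goes at most 50 mm and 8.59 degrees, less where a joint would pass 70% of its speed; a pose out of reach is approached as far as the arm can. A call is refused whole if a number of a shift passes 0.05 or a number of a turn 0.15, either way. A call with a gripper value outside its range is refused whole. The fingers move at their own pace and stop on an object; the grip force is fixed at half the most. Time passes only in rows, so rows that do not move let the fingers close. It gives the time, the measured TCP pose, the force and the opening at its end, in the units of the state.
- env.sense(): the state, without advancing time (a new reading comes with each control period).
- camera(name): name is "scene" or "top" or "wrist"; returns a dict with "img" (480x640x3 uint8, red, green, blue), "vfov" (degrees; the focal length in pixels is half the picture's height over the tangent of half this angle, whatever the lens; pixels are square), "cx", "cy" (the principal point, pixels), "k1" (the pictures are not rectified: a ray, as slopes to the right and down, at radius r is drawn at 1 + k1 r^2 times it, then the intrinsics apply), "eye" and "rotation" of the camera in the world; the wrist camera has in their place "hand_eye" (4x4, takes a point from camera to tool coordinates, whose origin is the TCP and whose axes are the tool frame's). Camera axes: x right, y down, z forward; pixel columns grow to the right and rows downward; lengths in m; the calibration is good to about 2 mm. A picture is of the moment at which its call begins: read the wrist's pose just before it. There is no depth.
- env.close_job(): hands the job in, once; it reports no verdict.
Trained networks look in the newest picture that a camera, given by its name, has taken for a name from the list of things; names that differ only in an ending like _2 or _b are one class to them, and where a whole thing is asked for, a point or a joint stands for the part that bears it (a point fixed in the world has none). Each returns a list of dicts, best first, with "confidence" (0 to 1); they miss things now and then, are a little off and sometimes report something else, mostly with a low value. They report only what shows in the picture. A call takes as long as a camera call. They do not tell look-alikes from the thing itself.
- models.boxes_of(camera, name): "at" ([column, row] in pixels, amid what is visible of it).
- models.mark_of(camera, name): "at" ([column, row] in pixels: a listed point, or the origin of a listed thing).
The state is a dict: "clock": time; "joints": joint angles; "qd": joint speeds; "effort": joint torques, N m; "position": TCP position; "orientation": TCP orientation; "ft_force": force on the tool from outside, world axes, zero at the start; "ft_torque": the same for the moment, N m; "width": opening from 0.0 (shut) to 1.0 (fully open).
Only numpy, scipy, OpenCV 4.12 (cv2) and the standard library are available. Lean on these libraries where they do the work, as an engineer would, in place of code of your own. Each camera call takes 0.05 s, during which the arm holds its last target.

### The job

The platen of the small book press is held up by its ratchet pawl. Take the steel bar from the tool rest, push one end under the pawl's red tail and flick the pawl over with it, right back until it stays clear of the rack (never touch the pawl with the gripper or the arm). Put the bar back in its empty lane on the tool rest and lower the platen gently by its black handle until it lies on the book; leave the book and all the other things where they are.

Things in the scene. Friction and masses are not known exactly. Their poses are not given: they have to be found in the camera images.
- press: Small blue book press, fixed, on the left or right half of the bench. Origin: under its base plate, on the table; +x to its back (work from its -x side), +y to its left. Base x -145..80, y -110..110, 20 mm thick. Two round posts 16 mm thick, 310 mm tall at x 50, y +-95 mm, joined by a crossbar at z 209..235 mm. In front of them are only the platen with its rack and the pawl.
- platen_under (a point): Centre of the platen's flat underside: at x -55, y 0 in the press's frame, 110 mm above the table when joint platen is 0. The platen is a wooden plate 170 x 170 x 16 mm that slides straight up and down. A dark rack bar 20 x 20 mm (x 4..24, y -10..10 mm of the press) stands on it, 196 mm above the underside at its top, toothed on its +y side.
- platen_handle (a point): Middle of the platen's black handle: a straight bar along the press's y, 100 mm long, 14 x 14 mm in section, at x -110, y 0 in the press's frame, its centre 45 mm above the platen's underside (155 mm above the table at joint 0). It stands on two posts at y +-43 mm; 22 mm of free height between handle and platen.
- platen (a joint): How far the platen has come down (m): 0 to 0.005 at the start, about 0.055 lying on the book. Friction slide: stays at any height it is left, needs 3 to 8 N of push to go down, about 25 N to go up. With the pawl engaged a tooth meets it after a few mm and stops the platen; the pawl then jams until the platen is raised about 5 mm.
- pawl (a joint): Angle of the pawl (rad). 0: engaged, nose between two teeth, red tail level. It grows as the tail is lifted. Only its weight holds it (under 1 N at the tail): past about 1.2 it falls over against its back stop at 1.7 and stays there, free; let go earlier it falls back to 0. Its pivot pin runs along the press's x at y 40 mm of the press, 225 mm above the table.
- pawl_tail (a point): Near the free end of the pawl's red tail, 60 mm from the pivot, mid thickness and depth. At 0 rad the tail is a level red bar 8 mm thick, 26 mm deep (x -40..-14 mm of the press), from the pivot (y 40) across the front of the rack to y -24 mm, underside 221 mm above the table. Free, it stands up to about 290 mm. The nose arm, behind it, points up to the rack.
- bar: Release bar: square steel bar 200 mm long (its x axis), 12 x 12 mm, with an orange sleeve 70 mm long and 15 x 15 mm round its middle; about 0.13 to 0.2 kg; origin at its centre. Both ends are alike. At the start it lies in one of the rest's three lanes.
- rest: Wooden tool rest, fixed, on the bench half without the press. Origin: centre of its underside. Base 220 x 215 x 10 mm; two rails along y at x +-70 mm, tops 40 mm above the table. Blocks 12 mm tall, 10 mm wide on the rails at y +-32.5, +-98 mm part three lanes centred at y -65, 0, 65 mm, one each for bar, brush and folder (varies). Tools lie along its x; the bar's centre is then 46 mm up.
- book: Dark blue bound book 145 x 135 x 35 mm, lying loose on the press's base under the platen; origin at the centre of its underside, 20 mm above the table.
- brush: Flat wooden paste brush 190 mm long, head 44 mm wide, up to 14 mm thick, in a lane of the rest; origin at its middle, on its underside. Leave alone.
- folder: Ivory-coloured bone folder, a flat strip 180 x 26 x 6 mm, in a lane of the rest; origin at its middle, on its underside. Leave alone.
- bottle: Black spray bottle, 56 mm across, 187 mm tall, standing between press and rest, towards the back; origin under its centre. Leave alone.
- jar: Amber paste jar, 54 mm across, 75 mm tall, standing between press and rest, near the front; origin under its centre. Leave alone.
- weight: Marble paperweight 110 x 50 mm, 51 mm tall with its brass knob, at the left of the bench; origin under its centre. Leave alone.
- cup: White cup, 72 mm across, 85 mm tall, at the right of the bench; origin under its centre. Leave alone.
Mind the look-alikes: they are no part of the job. What is meant by the bar is not green, and is the larger of those in its own colour.

How it is judged:
By the outcome, as a careful person would: the job done as asked, in the order asked, and still so for the second after the job is handed in, with the robot touching nothing.
It also fails if it takes over 64 s, if anything falls off the work surface, if the arm or the gripper's body presses on something with over 40 N, if the wrist force passes 120 N, or if a joint passes its speed limit or range.

## Working session

There is one attempt and no reset: what is moved stays moved. The work goes in short steps, Python scripts to look and compute and a tool call to move; the robot and the scene stay as the last step left them, time stands still between calls to the robot, and variables do not carry over. Pictures are saved under pics/ and viewed, and the job is handed in when it is done.

Besides the shell and the picture viewer there is one more tool, called as name(argument=value, ...) on one line, values as JSON. move_arm: Moves the arm, as the interface text tells. Its arguments: {"type":"object","properties":{"steps":{"type":"array","items":{"type":"number"}}},"required":["steps"]}

```bash
mkdir -p pics; cat > h.py <<'E'
import numpy as np, cv2, json
from station import env, camera, models
def snap(n,f):
    c=camera(n); cv2.imwrite(f'pics/{f}.png',c['img'][:,:,::-1]); return c
def ray(c,px):
    f=240/np.tan(np.radians(c['vfov'])/2)
    d=np.array([(px[0]-c['cx'])/f,(px[1]-c['cy'])/f]); u=d.copy()
    for _ in range(30): u=d/(1+c['k1']*(u@u))
    v=np.array([u[0],u[1],1.])
    if 'eye' in c: return np.array(c['eye']),np.array(c['rotation'])@v
    s=c['st']; R=np.array(s['orientation']);T=np.array(c['hand_eye'])
    return R@T[:3,3]+s['position'],R@T[:3,:3]@v
def atz(c,px,z):
    e,d=ray(c,px); return e+d*(z-e[2])/d[2]
def proj(c,p):
    f=240/np.tan(np.radians(c['vfov'])/2)
    if 'eye' in c: q=np.array(c['rotation']).T@(np.array(p)-c['eye'])
    else:
        s=c['st'];R=np.array(s['orientation']);T=np.array(c['hand_eye'])
        q=T[:3,:3].T@(R.T@(np.array(p)-s['position'])-T[:3,3])
    u=q[:2]/q[2]; u=u*(1+c['k1']*(u@u)); return u*f+[c['cx'],c['cy']]
def tri(c1,p1,c2,p2):
    a,d=ray(c1,p1);b,e=ray(c2,p2)
    A=np.stack([d,-e],1);t=np.linalg.lstsq(A,b-a,rcond=None)[0]
    x=a+t[0]*d;y=b+t[1]*e; return (x+y)/2,np.linalg.norm(x-y)
E
python3 - <<'E'
from h import *
np.set_printoptions(precision=4,suppress=True)
s=env.sense();print(s)
C={}
for n in['scene','top']:
    C[n]=snap(n,n+'0');c=C[n];print(n,c['vfov'],c['cx'],c['cy'],c['k1'],c['eye'],c['rotation'])
    for k in['press','platen_under','platen_handle','pawl_tail','bar','rest','book','brush','folder','bottle','jar','weight','cup']:
        print(k,[(np.round(m['at'],1).tolist(),round(m['confidence'],2)) for m in models.mark_of(n,k)[:4]])
import pickle;pickle.dump(C,open('c0.pkl','wb'))
E
```

```text
{'clock': 0.0, 'joints': array([1.0212, 0.0487, 0.0976, 1.622 , 0.    , 1.443 ]), 'qd': array([-0.0003, -0.0006, -0.0004, -0.0011,  0.0021,  0.0022]), 'effort': array([  0.0001, -33.878 ,  32.0016,   0.0202,  -0.0002,  -0.    ]), 'position': array([0.2146, 0.4785, 0.2301]), 'orientation': array([[ 0.4094, -0.0012, -0.9124],
       [ 0.9124, -0.002 ,  0.4094],
       [-0.0023, -1.    ,  0.0003]]), 'ft_force': array([-0.3388, -0.2943,  0.2001]), 'ft_torque': array([ 0.0242, -0.0477, -0.0077]), 'width': 0.9948036086015843}
scene 44.1604514096825 329.9282343711495 237.80606243770904 -0.0803645141312726 [ 1.5939 -0.7661  0.9808] [[ 0.5906  0.4311 -0.6822]
 [ 0.807  -0.3239  0.4939]
 [-0.008  -0.8422 -0.5392]]
press [([403.4, 260.3], 0.6), ([252.4, 321.2], 0.35)]
platen_under [([392.8, 219.5], 0.62)]
platen_handle [([380.0, 203.3], 0.78)]
pawl_tail [([400.7, 189.9], 0.67)]
bar [([275.0, 312.8], 0.97), ([262.1, 263.8], 0.66), ([155.2, 314.9], 0.48)]
rest [([279.3, 326.3], 0.61), ([297.6, 304.7], 0.51)]
book [([388.1, 248.9], 0.97)]
brush [([297.3, 306.2], 0.8)]
folder [([252.4, 322.0], 0.55
[... 199 characters left out ...]
p 47.81874290225333 321.4382188642799 228.88754894318623 0.016062363525232853 [ 0.4673 -0.0156  1.5777] [[ 0.0277 -0.998   0.0564]
 [-0.9996 -0.0274  0.0052]
 [-0.0037 -0.0565 -0.9984]]
press [([239.7, 218.8], 0.76)]
platen_under [([234.7, 234.8], 0.93)]
platen_handle []
pawl_tail [([236.2, 220.6], 0.74)]
bar [([397.6, 206.8], 0.83), ([355.6, 301.1], 0.76), ([314.9, 262.4], 0.73), ([476.0, 286.9], 0.7)]
rest [([391.2, 214.6], 0.97)]
book []
brush [([372.9, 210.0], 0.76)]
folder [([418.4, 211.7], 0.62)]
bottle [([321.7, 199.6], 0.89), ([140.1, 266.8], 0.54), ([389.7, 214.9], 0.28)]
jar [([315.0, 260.5], 0.62)]
weight [([142.2, 264.1], 0.83)]
cup [([505.8, 249.2], 0.9), ([139.5, 263.8], 0.47)]
```

View pics/scene0.png

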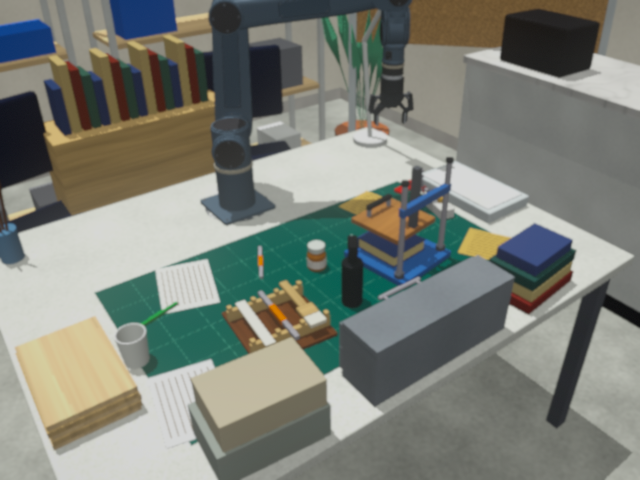

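View pics/top0.png

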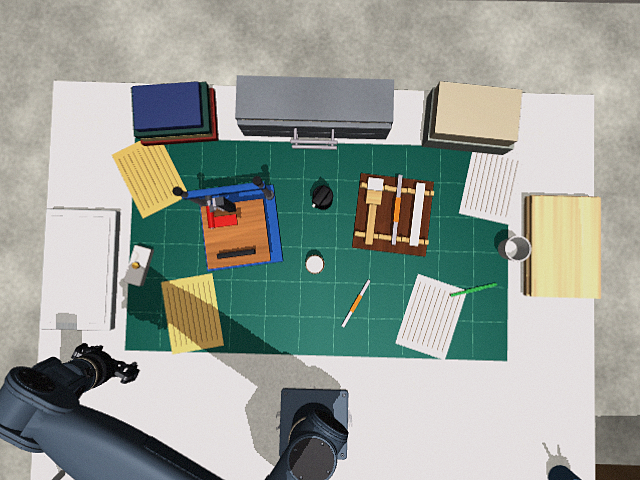

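```bash
python3 - <<'E'
import cv2
a=cv2.imread('pics/top0.png')
cv2.imwrite('pics/t1.png',cv2.resize(a[160:320,310:510],None,fx=4,fy=4,interpolation=cv2.INTER_CUBIC)[:600])
cv2.imwrite('pics/t2.png',cv2.resize(a[150:290,150:330],None,fx=4.2,fy=4.2,interpolation=cv2.INTER_CUBIC)[:600,:800])
a=cv2.imread('pics/scene0.png')
cv2.imwrite('pics/s1.png',cv2.resize(a[140:290,330:480],None,fx=4,fy=4,interpolation=cv2.INTER_CUBIC))
E
```

```text
(no output)
```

View pics/t1.png

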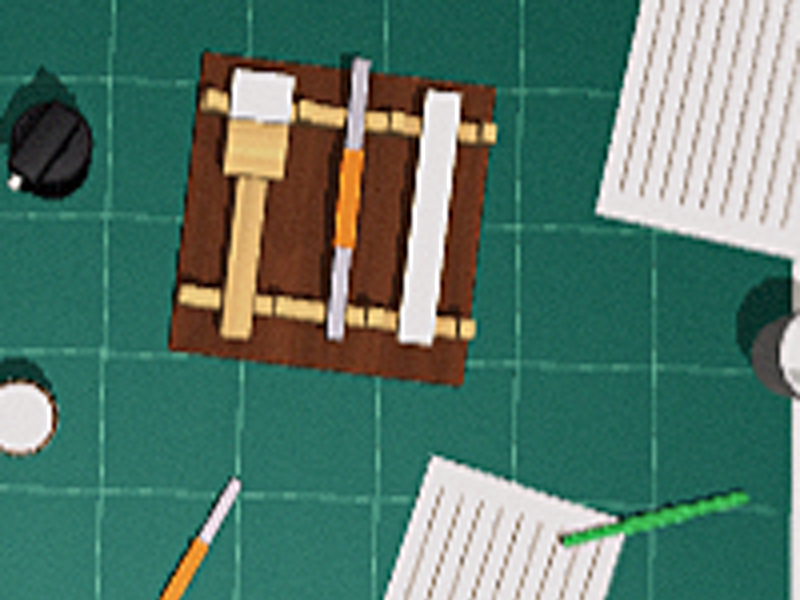

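View pics/t2.png

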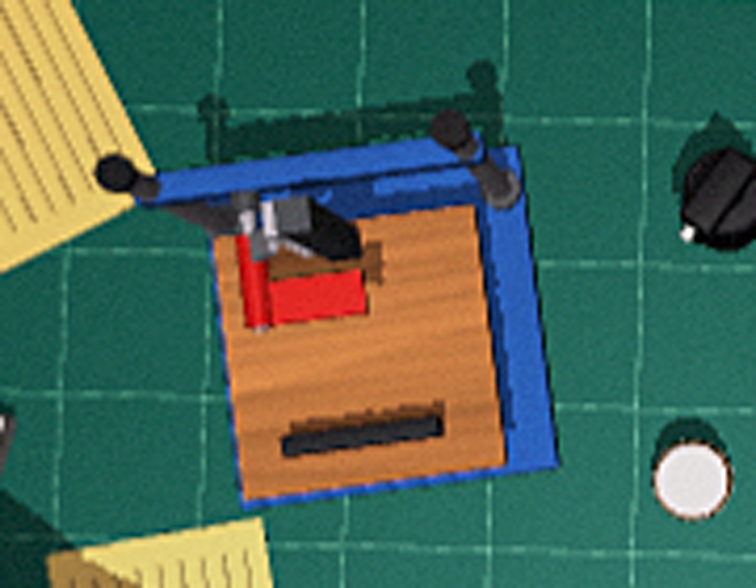

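View pics/s1.png

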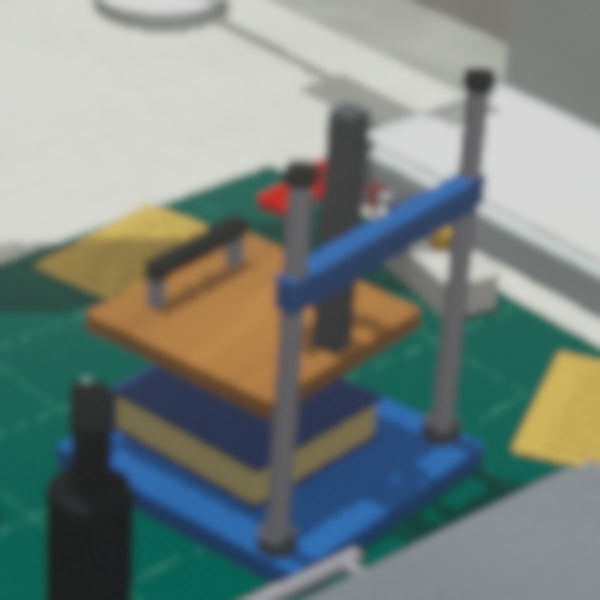

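The candidates for the bar in the top view are:
- **(397,207):** steel with an orange sleeve, in the middle lane. It is the longer one.
- **(355,301):** the same colours but shorter and thinner, lying on the mat.
- **(475,288):** green.

The first one fits: it isn't green, it's the larger in its colour, and it lies in a lane. The enlarged crop confirms this. Next I fit the poses.

```bash
python3 - <<'E'
from h import *
import pickle
from scipy.optimize import least_squares
np.set_printoptions(precision=4,suppress=True)
C=pickle.load(open('c0.pkl','rb'));t=C['top'];s=C['scene']
q=lambda p:np.array(p)/4.2+150
P=[((-.145,-.11,.02),0,(555,465)),((.08,-.11,.02),0,(517,147)),((-.14,-.085,.126),1,(505,464)),((-.14,.085,.126),1,(243,497)),
((-.11,-.05,.162),1,(443,425)),((-.11,.05,.162),1,(283,445)),((.05,-.095,.31),0,(452,130)),((.05,.095,.31),0,(118,172))]
def S(p): return np.array(p)/4+[330,140]
Q=[((-.11,-.05,.162),1,(152,268)),((-.11,.05,.162),1,(238,225)),((.05,-.095,.31),0,(300,168)),((.05,.095,.31),0,(479,74)),((.05,-.095,.02),0,(278,545)),((.05,.095,.02),0,(442,435)),((-.14,-.085,.11),1,(92,325)),((.03,-.085,.11),1,(262,413))]
def w(v,p,m): 
    c,n=np.cos(v[2]),np.sin(v[2]); return np.array([v[0]+c*p[0]-n*p[1],v[1]+n*p[0]+c*p[1],p[2]-m*v[3]])
def f(v,full=0):
    r=[proj(t,w(v,p,m))-q(x) for p,m,x in P]+[proj(s,w(v,p,m))-S(x) for p,m,x in Q]
    return np.array(r) if full else np.array(r).ravel()
o=least_squares(f,[.47,.25,0,.002],loss='soft_l1');print('press',o.x,np.degrees(o.x[2]));print(f(o.x,1).T)
T=lambda p:np.array(p)/4+[310,160]
R=[((.11,.1075,.01),(203,52)),((.11,-.1075,.01),(495,88)),((-.11,-.1075,.01),(463,385)),((-.11,.1075,.01),(170,348))]
g=lambda v:np.array([proj(t,w([*v,0],p,0))-T(x) for p,x in R]).ravel()
# 220 along x; check swap too
r=least_squares(g,[.5,-.17,0]);print('rest',r.x,np.degrees(r.x[2]),r.fun)
a=atz(t,T((360,60)),.052);b=atz(t,T((335,339)),.052);print('bar',a,b,(a+b)/2,np.linalg.norm(a-b),np.degrees(np.arctan2((a-b)[1],(a-b)[0])))
print('scene bar marks',tri(t,(397.6,206.8),s,(275,312.8)))
for n,z,k,k2 in[('bottle',0,(321.7,199.6),(350,303.9)),('jar',0,(315,260.5),(316.5,267.5))]: print(n,tri(t,k,s,k2))
pickle.dump((o.x,r.x),open('fit.pkl','wb'))
E
```

```text
press [0.5856 0.2323 0.1552 0.0029] 8.894481063632798
[[ 0.5842  0.057   0.1271 -0.4621 -1.1155 -0.9574 -0.6309 -1.243  -1.1782
   0.2836 -0.5089 -0.4747 -1.3469 -1.0311 -2.7001  1.0207]
 [ 0.4422 -1.0429  0.1326  0.3783 -0.2302 -0.1176 -0.7942 -0.5949 -0.5738
  -2.0067  0.0126  0.0968  0.6104  0.3891  1.7972  2.7114]]
rest [ 0.6036 -0.2143 -0.0928] -5.318864244150498 [ 0.0124 -0.3257  0.4287 -0.5861  0.1346  0.3002 -0.5756  0.5941]
bar [ 0.7126 -0.2261  0.052 ] [ 0.5143 -0.2124  0.052 ] [ 0.6134 -0.2192  0.052 ] 0.19872258616828425 -3.9497140791465757
scene bar marks (array([ 0.6196, -0.2231,  0.0575]), np.float64(0.006506836935664071))
bottle (array([ 0.6408, -0.0085, -0.0048]), np.float64(0.006989426447376431))
jar (array([0.4627, 0.0072, 0.0042]), np.float64(0.0038732972381203684))
```

```bash
cat >> h.py <<'E'
def plan(x,y,z,ang=None):
    s=env.sense();R=np.array(s['orientation'])
    d=R.T@(np.array([x,y,z])-s['position'])
    a=np.arctan2(R[1,0],R[0,0]); 
    print('clock',round(s['clock'],2),'pos',np.round(s['position'],4),'ang',round(float(a),4),'shift',np.round(d,4),'yaw',None if ang is None else round(float(a-ang),4),'F',np.round(s['ft_force'],1),'w',round(s['width'],3))
E
python3 -c "
from h import *
plan(.613,-.219,.2,1.49)"
```

```text
clock 1.4 pos [0.215  0.479  0.2313] ang 1.149 shift [-0.4738  0.0313 -0.6489] yaw -0.341 F [-0.6 -0.1 -0.5] w 1.002
```

move_arm(steps=[-0.028,0.0,-0.0385,0,0.4,-0.028,0.0,-0.0385,0,0.4,-0.028,0.0,-0.0385,0,0.4,-0.028,0.0,-0.0385,0,0.4,-0.028,0.0,-0.0385,0,0.4,-0.028,0.0,-0.0385,0,0.4,-0.028,0.0,-0.0385,0,0.4,-0.028,0.0,-0.0385,0,0.4,-0.028,0.0,-0.0385,0,0.4,-0.028,0.0,-0.0385,0,0.4,-0.028,0.0,-0.0385,0,0.4,-0.028,0.0,-0.0385,0,0.4])

```text
clock: 2.6
position: [0.5098, -0.0279, 0.2315]
orientation: [[0.397, 0.008, -0.918], [0.918, 0.004, 0.397], [0.007, -1.0, -0.006]]
ft_force: [1.1, 1.5, -0.1]
width: 0.4
```

```bash
python3 -c "
from h import *
plan(.613,-.219,.2,1.49);print(env.sense()['joints'])"
```

```text
clock 2.6 pos [ 0.5098 -0.0279  0.2315] ang 1.1631 shift [-0.1347  0.0316 -0.1703] yaw -0.3269 F [ 1.1  1.5 -0.1] w 0.4
[-0.18957052  0.00179682  0.05245718  1.61412282  0.00555567  0.2181971 ]
```

move_arm(steps=[-0.028,0.0,-0.036,0,0.4,-0.028,0.0,-0.036,0,0.4,-0.028,0.0,-0.036,0,0.4,-0.028,0.0,-0.036,0,0.4,-0.02,0.01,-0.025,-0.1,0.4,0.0,0.01,0.0,-0.1,0.4,0,0.01,0,-0.12,0.4,0,0,0,0,0.4])

```text
clock: 3.4
position: [0.618, -0.2342, 0.1963]
orientation: [[0.087, 0.008, -0.996], [0.996, 0.004, 0.087], [0.004, -1.0, -0.008]]
ft_force: [-1.2, -0.8, 0.6]
width: 0.401
```

```bash
python3 -c "
from h import *
import pickle
s=env.sense();c=snap('wrist','w1');c['st']=s;pickle.dump(c,open('w1.pkl','wb'))
print(c['hand_eye'],c['vfov'],[(m['at'],m['confidence']) for m in models.mark_of('wrist','bar')])
plan(.613,-.219,.2,1.49)"
```

```text
[[ 9.99999962e-01  1.17294665e-04 -2.50754403e-04  8.72187919e-04]
 [ 2.74797371e-04 -3.10978994e-01  9.50416745e-01 -1.42131619e-01]
 [ 3.34994612e-05 -9.50416778e-01 -3.10979015e-01  7.90638291e-02]
 [ 0.00000000e+00  0.00000000e+00  0.00000000e+00  1.00000000e+00]] 67.63361093296494 [([333.3, 211.5], 0.67)]
clock 3.5 pos [ 0.6185 -0.2338  0.1985] ang 1.4817 shift [ 0.0143 -0.0015  0.0068] yaw -0.0083 F [ 0.   1.6 -0. ] w 0.4
```

View pics/w1.png

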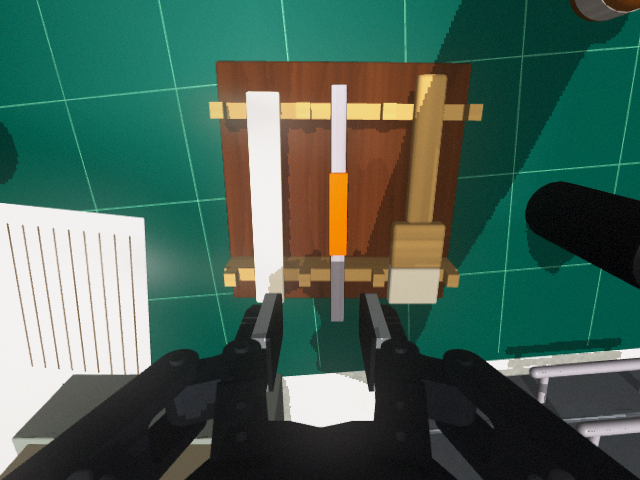

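```bash
python3 - <<'E'
from h import *
import pickle
c=pickle.load(open('w1.pkl','rb'))
a=atz(c,(339,85),.052);b=atz(c,(337,320),.052);print(a,b,(a+b)/2,np.linalg.norm(a-b))
for p in[(339,173),(338,255)]: print(atz(c,p,.0535))
m=(a+b)/2;d=b-a;print(np.arctan2(d[1],d[0]))
print(proj(c,[.613,-.219,.052]))
v=pickle.load(open('fit.pkl','rb'))[1]
for p in [(-.11,-.1075),(-.11,.1075)]:
    co,n=np.cos(v[2]),np.sin(v[2]);print(proj(c,[v[0]+co*p[0]-n*p[1],v[1]+n*p[0]+co*p[1],.01]))
E
```

```text
[ 0.51506623 -0.21011972  0.052     ] [ 0.71177168 -0.22595801  0.052     ] [ 0.61341895 -0.21803886  0.052     ] 0.19734205315475054
[ 0.57916655 -0.21478964  0.0535    ]
[ 0.64807272 -0.22054755  0.0535    ]
-0.0803444748232173
[336.72182607 214.47118035]
[212.14982292  61.19336399]
[470.52598466  63.13695022]
```

move_arm(steps=[0.0145,0.0,0.006,-0.008,0.4,0,0.04,0,0,0.4,0,0.04,0,0,0.4,0,0,0,0,0.4])

```text
clock: 3.9
position: [0.6176, -0.2176, 0.124]
orientation: [[0.087, 0.022, -0.996], [0.996, -0.002, 0.087], [-0.0, -1.0, -0.022]]
ft_force: [-1.7, -0.1, -2.0]
width: 0.402
```

```bash
python3 -c "
from h import *
plan(.6135,-.2185,.027,1.489)"
```

```text
clock 3.9 pos [ 0.6176 -0.2176  0.124 ] ang 1.4837 shift [-0.0013  0.0969  0.0061] yaw -0.0053 F [-1.7 -0.1 -2. ] w 0.402
```

move_arm(steps=[-0.001,0.03,0.003,-0.005,0.4,0,0.03,0.002,0,0.4,0,0.025,0,0,0.4,0,0.01,0,0,0.4,0,0,0,0,0.4])

```text
clock: 4.4
position: [0.6219, -0.2198, 0.0416]
orientation: [[0.085, 0.038, -0.996], [0.996, -0.01, 0.085], [-0.007, -0.999, -0.039]]
ft_force: [-0.4, -0.3, 0.1]
width: 0.402
```

```bash
python3 -c "
from h import *
s=env.sense()
c=snap('wrist','w2')
plan(.6135,-.2185,.027,1.489)"
```

```text
clock 4.45 pos [ 0.6225 -0.2201  0.0427] ang 1.4854 shift [0.0009 0.0153 0.0098] yaw -0.0036 F [ 0.5 -0.  -0.2] w 0.401
```

View pics/w2.png

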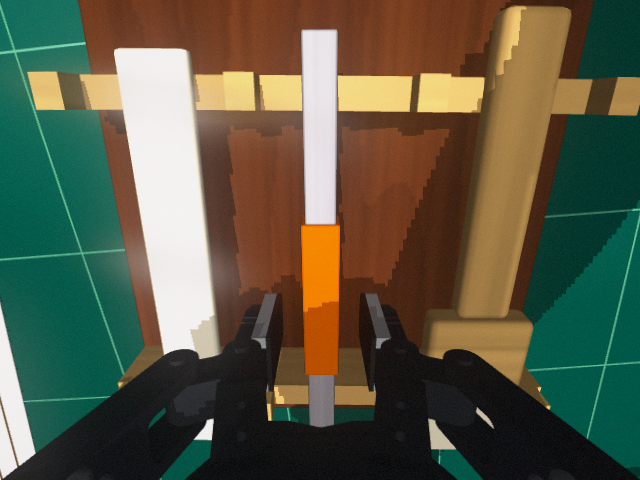

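move_arm(steps=[0.001,0.006,0.005,-0.003,0.4,0,0.005,0.003,0,0.4,0,0.004,0.002,0,0.4,0,0,0,0,0.4])

```text
clock: 4.85
position: [0.6166, -0.2201, 0.0336]
orientation: [[0.083, 0.05, -0.995], [0.997, -0.015, 0.082], [-0.011, -0.999, -0.051]]
ft_force: [-0.4, 0.0, -0.9]
width: 0.404
```

```bash
python3 -c "
from h import *
plan(.6135,-.2185,.027,1.489);print(env.sense()['orientation'])"
```

```text
clock 4.85 pos [ 0.6166 -0.2201  0.0336] ang 1.4881 shift [0.0014 0.0064 0.0036] yaw -0.0009 F [-0.4  0.  -0.9] w 0.404
[[ 0.08261028  0.04954323 -0.99534969]
 [ 0.99651927 -0.01530584  0.08194551]
 [-0.01117482 -0.99865469 -0.05063521]]
```

move_arm(steps=[0.0015,0.01,0.004,0,0.4,0,0,0,0,0,0,0,0,0,0,0,0,0,0,0])

```text
clock: 5.25
position: [0.6138, -0.2189, 0.024]
orientation: [[0.083, 0.052, -0.995], [0.996, -0.017, 0.082], [-0.012, -0.999, -0.053]]
ft_force: [-0.8, 0.2, -0.8]
width: 0.169
```

```bash
python3 -c "
from h import *
plan(.6135,-.2185,.027,1.489);s=env.sense();print(s['orientation'],s['qd'],s['joints'])"
```

```text
clock 5.25 pos [ 0.6138 -0.2189  0.024 ] ang 1.4878 shift [ 0.0004 -0.003   0.0002] yaw -0.0012 F [-0.8  0.2 -0.8] w 0.169
[[ 0.0828689   0.05201243 -0.99520222]
 [ 0.99648542 -0.0165792   0.08210927]
 [-0.01222895 -0.99850881 -0.05320353]] [ 0.0009717   0.0004302   0.00036256 -0.00161478  0.00045058 -0.0016008 ] [-0.44918105  0.36498805  0.05027059  1.20199882  0.00765073 -0.36632945]
```

move_arm(steps=[0,0,0,0,0,0,-0.04,0,0,0,0,-0.05,0,0,0,0,-0.05,0,0,0,0,0,0,0,0])

```text
clock: 5.75
position: [0.6027, -0.2147, 0.1614]
orientation: [[0.083, 0.04, -0.996], [0.997, -0.01, 0.082], [-0.007, -0.999, -0.04]]
ft_force: [0.7, -0.5, -0.6]
width: 0.165
```

```bash
python3 -c "
from h import *
import pickle
s=env.sense();c=snap('wrist','w3');c['st']=s;pickle.dump(c,open('w3.pkl','wb'))
plan(.6135,-.2185,.25,1.489)"
```

```text
clock 5.8 pos [ 0.6012 -0.2139  0.1572] ang 1.4879 shift [-0.004  -0.0923 -0.0159] yaw -0.0011 F [ 0.9 -0.4 -1.3] w 0.165
```

View pics/w3.png

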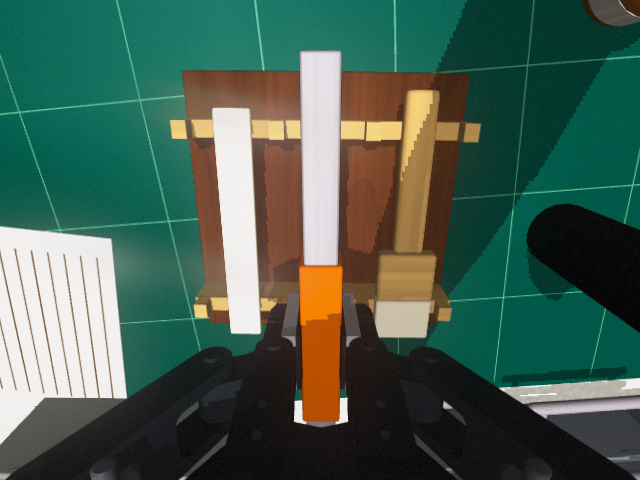

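```bash
cat >> h.py <<'E'
RG=np.array([[0.0828689,0.05201243,-0.99520222],[0.99648542,-0.0165792,0.08210927],[-0.01222895,-0.99850881,-0.05320353]])
PG=np.array([.6138,-.2189,.024])
BT=RG.T@(np.array([.6135,-.2185,.046])-PG)   # bar centre in tool
BD=RG.T@np.array([np.cos(-.082),np.sin(-.082),0]) # bar dir in tool
PRESS=[.5856,.2323,.1552]
def l2w(p,v=None):
    v=v or PRESS;c,n=np.cos(v[2]),np.sin(v[2]);return np.array([v[0]+c*p[0]-n*p[1],v[1]+n*p[0]+c*p[1],p[2]])
def w2l(p,v=None):
    v=v or PRESS;c,n=np.cos(v[2]),np.sin(v[2]);d=np.array(p)-[v[0],v[1],0];return np.array([c*d[0]+n*d[1],-n*d[0]+c*d[1],p[2]])
def barplan(target):  # bar tip target in press local
    s=env.sense();R=np.array(s['orientation']);p=np.array(s['position'])
    d=R@BD;tip=p+R@(BT+.1*BD);a=np.arctan2(d[1],d[0])
    print('clock',round(s['clock'],2),'tip local',np.round(w2l(tip),4),'bar yaw err',round(float(PRESS[2]-a),4),'pitch',round(float(d[2]),4),
     'shift',np.round(R.T@(l2w(target)-tip),4),'yaw',round(float(a-PRESS[2]),4),'F',np.round(s['ft_force'],1),'w',round(s['width'],3),'tilt',np.round(R[:,1],3))
E
python3 -c "
from h import *
barplan([-.1,-.016,.25])"
```

```text
clock 5.8 tip local [ 0.0437 -0.4666  0.1774] bar yaw err 0.2372 pitch -0.0184 shift [ 0.4036 -0.0832  0.2431] yaw -0.2372 F [ 0.9 -0.4 -1.3] w 0.165 tilt [ 0.034 -0.008 -0.999]
```

move_arm(steps=[0.02,-0.027,0.035,0,0,0.02,-0.027,0.035,0,0,0.02,-0.027,0.035,0,0,0.037,0,0.015,0,0,0.037,0,0.015,0,0,0.037,0,0.015,0,0,0.037,0,0.015,0,0,0.037,0,0.015,0,0,0.037,0,0.015,0,0,0.037,0,0.015,0,0,0.037,0,0.015,0,0,0,0,0,0,0])

```text
clock: 7.0
position: [0.388, 0.1735, 0.2062]
orientation: [[0.088, -0.012, -0.996], [0.996, 0.005, 0.088], [0.004, -1.0, 0.012]]
ft_force: [1.2, 0.1, -1.4]
width: 0.165
```

```bash
python3 -c "
from h import *
barplan([-.1,-.016,.25])"
```

```text
clock 7.0 tip local [-0.1064 -0.0517  0.2216] bar yaw err 0.2424 pitch -0.0654 shift [ 0.0363 -0.0282  0.0028] yaw -0.2424 F [ 1.2  0.1 -1.4] w 0.165 tilt [-0.012  0.005 -1.   ]
```

move_arm(steps=[0.015,-0.005,0.02,-0.12,0,0.015,0.0,0.02,-0.12,0,0,0,0,0,0])

```text
clock: 7.3
position: [0.3454, 0.2049, 0.2061]
orientation: [[-0.163, -0.021, -0.986], [0.987, 0.0, -0.163], [0.004, -1.0, 0.021]]
ft_force: [-0.0, -0.4, -1.0]
width: 0.165
```

```bash
python3 -c "
from h import *
import pickle
barplan([-.1,-.016,.212])
s=env.sense();c=snap('wrist','w4');c['st']=s;pickle.dump(c,open('w4.pkl','wb'));snap('top','top4')
for k in['pawl_tail','platen_handle','platen_under','press']: print(k,[(np.round(m['at'],1).tolist(),round(m['confidence'],2)) for m in models.mark_of('wrist',k)[:3]])
for p in [(-.027,-.02,.222),(-.11,0,.152),(-.11,.05,.159),(-.11,-.05,.159),(-.04,-.024,.221),(-.04,.04,.225),(.05,.095,.31),(-.145,.11,.02),(-.145,-.11,.02)]: print(p,proj(c,l2w(p)))
"
```

```text
clock 7.3 tip local [-0.1405  0.0111  0.2206] bar yaw err -0.0094 pitch -0.0741 shift [-0.0274  0.0077 -0.0405] yaw 0.0094 F [-0.  -0.4 -1. ] w 0.165 tilt [-0.021  0.    -1.   ]
pawl_tail []
platen_handle []
platen_under []
press [([308.8, 409.7], 0.58), ([318.4, 338.5], 0.3)]
(-0.027, -0.02, 0.222) [265.55567401 647.53917682]
(-0.11, 0, 0.152) [303.40569448 441.06150376]
(-0.11, 0.05, 0.159) [376.22565786 449.68272779]
(-0.11, -0.05, 0.159) [229.62929126 449.02691487]
(-0.04, -0.024, 0.221) [257.98852145 631.950268  ]
(-0.04, 0.04, 0.225) [368.96886949 641.21692772]
(0.05, 0.095, 0.31) [503.98662665 999.65753903]
(-0.145, 0.11, 0.02) [416.0600515  308.00713519]
(-0.145, -0.11, 0.02) [200.93934208 306.7162277 ]
```

View pics/w4.png

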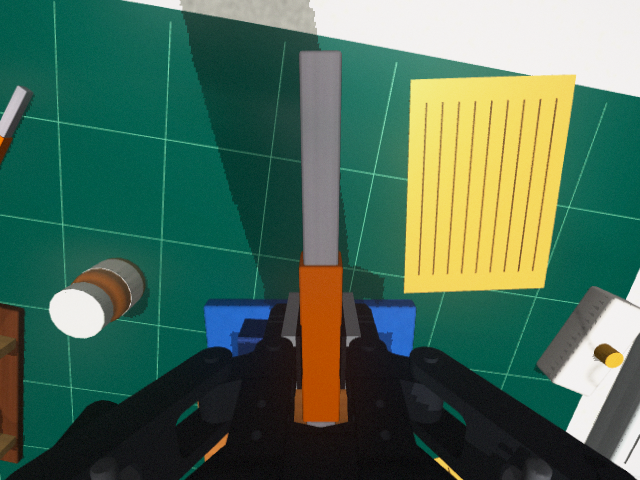

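```bash
python3 -c "
from h import *
import pickle
a=cv2.imread('pics/top4.png')
cv2.imwrite('pics/top4c.png',cv2.resize(a[150:310,150:330],None,fx=3.7,fy=3.7,interpolation=cv2.INTER_CUBIC))
c=pickle.load(open('c0.pkl','rb'))['top']
for p in [(-.04,-.024,.229),(-.014,-.024,.229),(-.04,.036,.229),(.014,0,.303),(-.1405,.0111,.2206)]: print(p,(proj(c,l2w(p))-150)*4.2,(proj(c,l2w(p))-150)*3.7)
"
```

```text
(-0.04, -0.024, 0.229) [365.69680902 310.940327  ] [322.16147461 273.92362141]
(-0.014, -0.024, 0.229) [360.51719481 267.70141037] [317.59848114 235.83219485]
(-0.04, 0.036, 0.229) [265.41066745 323.7731923 ] [233.81415942 285.22876465]
(0.014, 0, 0.303) [291.06339522 212.85777984] [256.41299102 187.51756795]
(-0.1405, 0.0111, 0.2206) [329.37356983 486.37315094] [290.16243056 428.47158536]
```

View pics/top4c.png

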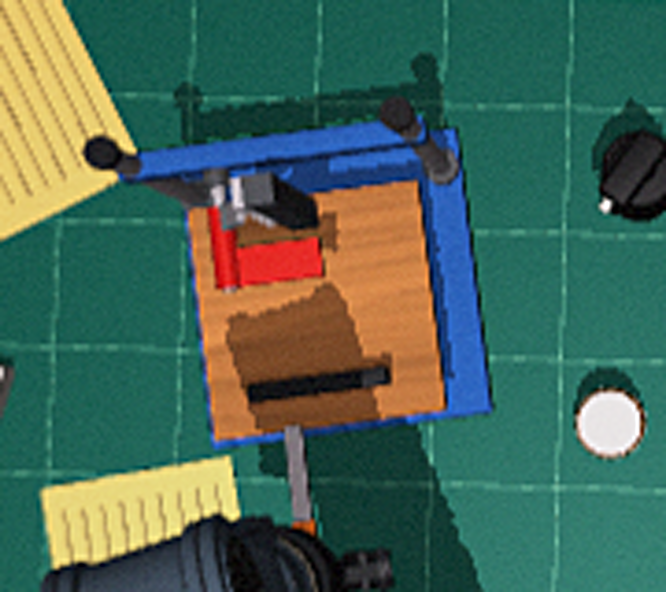

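move_arm(steps=[-0.027,0.015,-0.04,0.009,0,0,0,-0.035,0,0,0,0,0,0,0])

```text
clock: 7.9
position: [0.4291, 0.1874, 0.1909]
orientation: [[-0.144, -0.016, -0.989], [0.99, 0.001, -0.144], [0.004, -1.0, 0.015]]
ft_force: [-0.2, -0.5, -1.6]
width: 0.164
```

```bash
python3 -c "
from h import *
barplan([-.02,-.016,.205])"
```

```text
clock 7.9 tip local [-0.0606 -0.0211  0.206 ] bar yaw err 0.0091 pitch -0.0686 shift [ 0.0055  0.0004 -0.0405] yaw -0.0091 F [-0.2 -0.5 -1.6] w 0.164 tilt [-0.016  0.001 -1.   ]
```

move_arm(steps=[0.005,0.001,-0.025,-0.009,0,0,0,-0.014,0,0,0,0,0,0,0])

```text
clock: 8.2
position: [0.4678, 0.1957, 0.1873]
orientation: [[-0.148, -0.021, -0.989], [0.989, -0.0, -0.148], [0.003, -1.0, 0.021]]
ft_force: [0.1, 0.3, -0.7]
width: 0.164
```

```bash
python3 -c "
from h import *
barplan([-.02,-.016,.205]);snap('top','top5')
a=cv2.imread('pics/top5.png')
cv2.imwrite('pics/top5c.png',cv2.resize(a[170:270,180:280],None,fx=5,fy=5,interpolation=cv2.INTER_CUBIC))
"
```

```text
clock 8.2 tip local [-0.021  -0.0184  0.2018] bar yaw err 0.0054 pitch -0.0741 shift [ 0.0024 -0.0032 -0.0009] yaw -0.0054 F [ 0.1  0.3 -0.7] w 0.164 tilt [-0.021 -0.    -1.   ]
```

View pics/top5c.png

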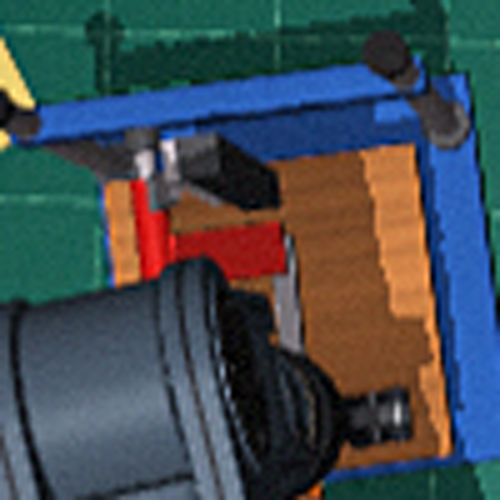

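move_arm(steps=[0.009,-0.006,-0.001,-0.005,0,0,-0.013,0,0,0,0.002,-0.013,0,0,0,0,0,0,0,0])

```text
clock: 8.65
position: [0.4646, 0.2072, 0.2233]
orientation: [[-0.153, -0.023, -0.988], [0.988, -0.0, -0.153], [0.003, -1.0, 0.022]]
ft_force: [0.7, -0.7, -1.1]
width: 0.164
```

```bash
python3 -c "
from h import *
barplan([-.02,.0018,.245]);snap('scene','s6');snap('top','top6')
a=cv2.imread('pics/top6.png')
b=cv2.imread('pics/s6.png')
cv2.imwrite('pics/c6.png',np.hstack([cv2.resize(a[170:270,180:280],None,fx=4,fy=4,interpolation=cv2.INTER_CUBIC),cv2.resize(b[150:250,360:460],None,fx=4,fy=4,interpolation=cv2.INTER_CUBIC)]))
"
```

```text
clock 8.65 tip local [-0.0224 -0.006   0.2377] bar yaw err -0.0 pitch -0.0754 shift [ 0.0079 -0.0073 -0.0022] yaw 0.0 F [ 0.7 -0.7 -1.1] w 0.164 tilt [-0.023 -0.    -1.   ]
```

View pics/c6.png

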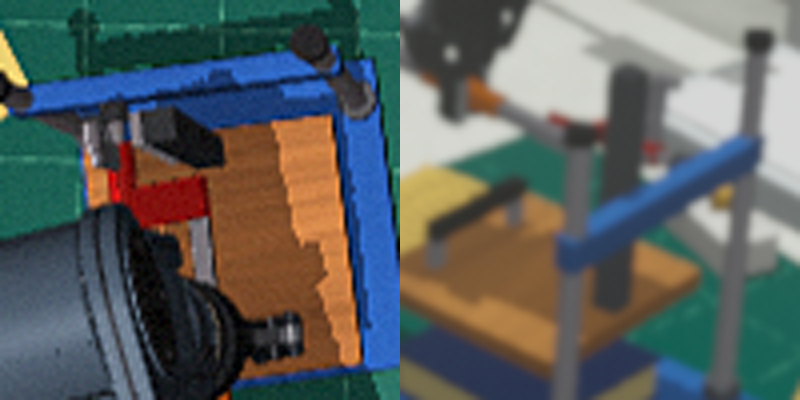

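The tail is rising on the bar (red at about (170,205) in the left half). I continue along the arc.

move_arm(steps=[0.008,-0.008,-0.002,0,0,0.01,-0.009,0,0,0,0.008,-0.004,0,0,0,0.004,-0.002,0,0,0])

```text
clock: 9.15
position: [0.4611, 0.2373, 0.2446]
orientation: [[-0.152, -0.027, -0.988], [0.988, -0.002, -0.152], [0.002, -1.0, 0.027]]
ft_force: [0.3, -0.7, -1.4]
width: 0.164
```

```bash
python3 -c "
from h import *
barplan([-.02,.030,.2595])"
```

```text
clock 9.15 tip local [-0.0211  0.0241  0.2586] bar yaw err 0.0017 pitch -0.0798 shift [ 0.0059 -0.0009 -0.0011] yaw -0.0017 F [ 0.3 -0.7 -1.4] w 0.164 tilt [-0.027 -0.002 -1.   ]
```

move_arm(steps=[0.006,-0.001,0,0,0,0,0,0,0,0])

```text
clock: 9.35
position: [0.46, 0.2446, 0.2458]
orientation: [[-0.153, -0.026, -0.988], [0.988, -0.002, -0.153], [0.002, -1.0, 0.026]]
ft_force: [0.2, 0.1, -1.8]
width: 0.166
```

```bash
python3 -c "
from h import *
barplan([-.02,.010,.2595]);snap('scene','s7');snap('top','top7')
a=cv2.imread('pics/top7.png')
b=cv2.imread('pics/s7.png')
cv2.imwrite('pics/c7.png',np.hstack([cv2.resize(a[170:270,180:280],None,fx=4,fy=4,interpolation=cv2.INTER_CUBIC),cv2.resize(b[150:250,360:460],None,fx=4,fy=4,interpolation=cv2.INTER_CUBIC)]))
"
```

```text
clock 9.35 tip local [-0.0211  0.0316  0.2598] bar yaw err 0.0003 pitch -0.0796 shift [-0.0216  0.0003 -0.0012] yaw -0.0003 F [ 0.2  0.1 -1.8] w 0.166 tilt [-0.026 -0.002 -1.   ]
```

View pics/c7.png

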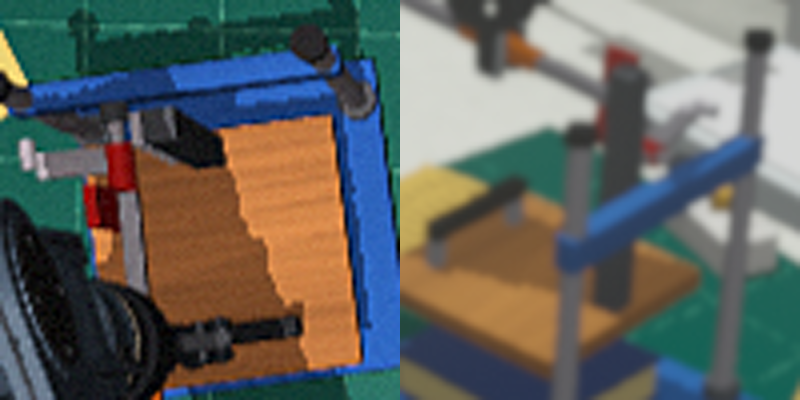

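The tail now stands upright and the nose arm points away from the rack. I'll move the bar off sideways, then pull it back out.

move_arm(steps=[-0.02,0,0,0,0,-0.015,0,0.03,0,0,0,0,0.045,0,0,0,0,0.045,0,0,0,0,0,0,0])

```text
clock: 9.95
position: [0.3425, 0.1873, 0.2445]
orientation: [[-0.15, -0.034, -0.988], [0.989, -0.006, -0.15], [-0.001, -0.999, 0.034]]
ft_force: [2.1, -0.2, -1.3]
width: 0.164
```

```bash
python3 -c "
from h import *
barplan([-.15,.010,.2595]);snap('scene','s8');snap('top','top8')
a=cv2.imread('pics/top8.png')
b=cv2.imread('pics/s8.png')
cv2.imwrite('pics/c8.png',np.hstack([cv2.resize(a[170:270,180:280],None,fx=4,fy=4,interpolation=cv2.INTER_CUBIC),cv2.resize(b[150:250,360:460],None,fx=4,fy=4,interpolation=cv2.INTER_CUBIC)]))
print(PG); plan(*PG,1.488)
"
```

```text
clock 9.95 tip local [-0.1459 -0.0072  0.2577] bar yaw err 0.0035 pitch -0.0873 shift [ 0.0171 -0.0016  0.0042] yaw -0.0035 F [ 2.1 -0.2 -1.3] w 0.164 tilt [-0.034 -0.006 -0.999]
[ 0.6138 -0.2189  0.024 ]
clock 10.05 pos [0.347  0.1882 0.2449] ang 1.721 shift [-0.4423  0.2152 -0.2092] yaw 0.233 F [ 0.3  0.6 -1.1] w 0.169
```

View pics/c8.png

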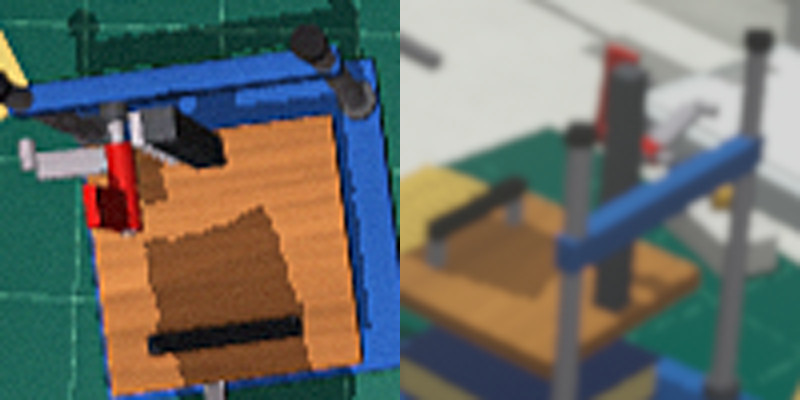

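move_arm(steps=[-0.04,0,-0.019,0,0,-0.04,0,-0.019,0,0,-0.04,0,-0.019,0,0,-0.04,0,-0.019,0,0,-0.04,0,-0.019,0,0,-0.04,0,-0.019,0,0,-0.04,0,-0.019,0,0,-0.04,0,-0.019,0,0,-0.04,0,-0.019,0.12,0,-0.035,0,-0.02,0.11,0,0,0,0,0,0])

```text
clock: 11.15
position: [0.616, -0.1956, 0.2311]
orientation: [[0.086, -0.021, -0.996], [0.996, -0.003, 0.086], [-0.005, -1.0, 0.021]]
ft_force: [0.3, 0.8, -1.5]
width: 0.165
```

```bash
cat >>h.py <<'E'
def restplan(x,y,z):
    s=env.sense();R=np.array(s['orientation']);p=np.array(s['position'])
    d=R@BD;b=p+R@BT;a=np.arctan2(d[1],d[0])
    print('clock',round(s['clock'],2),'bar',np.round(b,4),'pitch',round(float(d[2]),4),'shift',np.round(R.T@(np.array([x,y,z])-b),4),'yaw',round(float(a+.082),4),'F',np.round(s['ft_force'],1),'w',round(s['width'],3),'tilt',np.round(R[:,1],3))
E
python3 -c "
from h import *
restplan(.6135,-.2185,.1)"
```

```text
clock 11.15 bar [ 0.6174 -0.1955  0.2531] pitch -0.074 shift [-0.0225  0.1532 -0.0013] yaw -0.0033 F [ 0.3  0.8 -1.5] w 0.165 tilt [-0.021 -0.003 -1.   ]
```

move_arm(steps=[-0.022,0.03,-0.003,-0.003,0,0,0.05,0,0,0,0,0.05,0,0,0,0,0,0,0,0])

```text
clock: 11.55
position: [0.6168, -0.2231, 0.0908]
orientation: [[0.085, -0.024, -0.996], [0.996, -0.001, 0.085], [-0.003, -1.0, 0.024]]
ft_force: [-1.9, 1.1, -4.2]
width: 0.16
```

```bash
python3 -c "
from h import *
restplan(.6135,-.2185,.075)"
```

```text
clock 11.55 bar [ 0.6182 -0.2231  0.1128] pitch -0.0771 shift [0.0043 0.0378 0.0041] yaw -0.0023 F [-1.9  1.1 -4.2] w 0.16 tilt [-0.024 -0.001 -1.   ]
```

move_arm(steps=[0.004,0.013,0.002,-0.002,0,0,0.013,0.001,0,0,0,0.013,0.001,0,0,0,0.01,0.001,0,0,0,0,0,0,0])

```text
clock: 12.05
position: [0.617, -0.2214, 0.0461]
orientation: [[0.081, -0.014, -0.997], [0.997, -0.006, 0.082], [-0.007, -1.0, 0.014]]
ft_force: [-0.9, 0.0, -2.0]
width: 0.168
```

```bash
python3 -c "
from h import *
restplan(.6135,-.2185,.052)"
```

```text
clock 12.05 bar [ 0.6182 -0.2212  0.0681] pitch -0.0669 shift [0.0024 0.0161 0.0047] yaw 0.001 F [-0.9  0.  -2. ] w 0.168 tilt [-0.014 -0.006 -1.   ]
```

move_arm(steps=[0.001,0.008,0.003,0,0,0.001,0.007,0.002,0,0,0,0.006,0.001,0,0,0,0,0,0,0])

```text
clock: 12.45
position: [0.6136, -0.2203, 0.0279]
orientation: [[0.081, -0.007, -0.997], [0.997, -0.009, 0.081], [-0.01, -1.0, 0.006]]
ft_force: [-1.0, 0.3, -1.8]
width: 0.164
```

```bash
python3 -c "
from h import *
restplan(.6135,-.2185,.046);snap('wrist','w9')"
```

```text
clock 12.45 bar [ 0.6146 -0.22    0.0498] pitch -0.0594 shift [0.0015 0.0038 0.0012] yaw 0.001 F [-1.   0.3 -1.8] w 0.164 tilt [-0.007 -0.009 -1.   ]
```

View pics/w9.png

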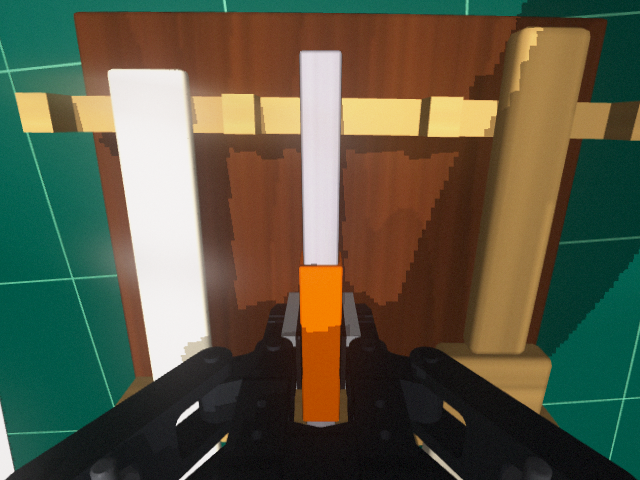

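move_arm(steps=[0.001,0.004,0.001,0,0,0,0.002,0,0,0,0,0,0,0,0])

```text
clock: 12.8
position: [0.6146, -0.2206, 0.0274]
orientation: [[0.082, -0.001, -0.997], [0.997, -0.013, 0.082], [-0.013, -1.0, 0.0]]
ft_force: [-0.1, 0.7, -0.3]
width: 0.163
```

```bash
python3 -c "
from h import *
restplan(.6135,-.2185,.046)"
```

```text
clock 12.8 bar [ 0.6155 -0.2203  0.0494] pitch -0.0534 shift [0.0017 0.0034 0.0021] yaw 0.0005 F [-0.1  0.7 -0.3] w 0.163 tilt [-0.001 -0.013 -1.   ]
```

move_arm(steps=[0.001,0.005,0.001,0,0,0,0,0,0,0,0,0,0,0,0.25,0,0,0,0,0.4,0,0,0,0,0.4])

```text
clock: 13.3
position: [0.6154, -0.2206, 0.0247]
orientation: [[0.082, 0.003, -0.997], [0.997, -0.016, 0.082], [-0.015, -1.0, -0.005]]
ft_force: [0.7, 0.7, -0.5]
width: 0.404
```

```bash
python3 -c "
from h import *
restplan(.6135,-.2185,.046);snap('wrist','w10')"
```

```text
clock 13.3 bar [ 0.6162 -0.2202  0.0467] pitch -0.0485 shift [0.0015 0.0007 0.0028] yaw 0.0001 F [ 0.7  0.7 -0.5] w 0.404 tilt [ 0.003 -0.016 -1.   ]
```

View pics/w10.png

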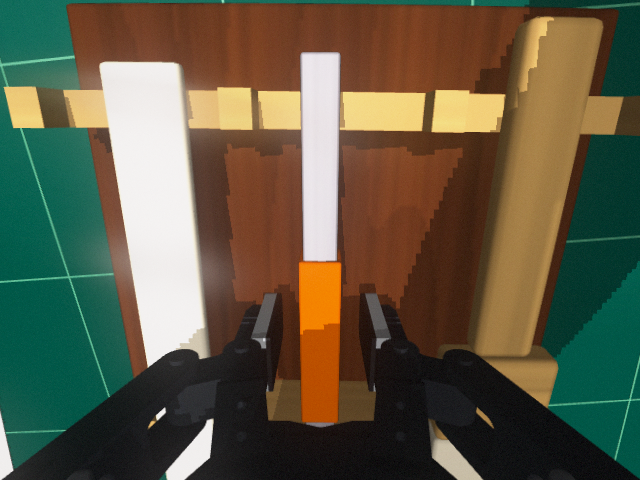

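move_arm(steps=[0,-0.04,0,0,0.4,0,-0.05,0,0,0.4,0,-0.05,0,0,0.4,0,-0.05,0,0,0.4,0,-0.04,0,0,0.6,0,0,0,0,0.6])

```text
clock: 13.95
position: [0.6116, -0.2152, 0.2548]
orientation: [[0.082, -0.009, -0.997], [0.997, -0.009, 0.082], [-0.01, -1.0, 0.009]]
ft_force: [0.8, -1.5, 0.5]
width: 0.602
```

```bash
python3 -c "
from h import *
import pickle
s=env.sense();c=snap('wrist','w11');c['st']=s;pickle.dump(c,open('w11.pkl','wb'))
h=l2w([-.11,0,.25]);print(h);plan(*h,-2.986)"
```

```text
[0.47692213 0.21529645 0.25      ]
clock 14.0 pos [ 0.611  -0.2149  0.2519] ang 1.4891 shift [4.178e-01 3.000e-04 1.688e-01] yaw 4.4751 F [ 0.4 -0.1  0.4] w 0.598
```

View pics/w11.png

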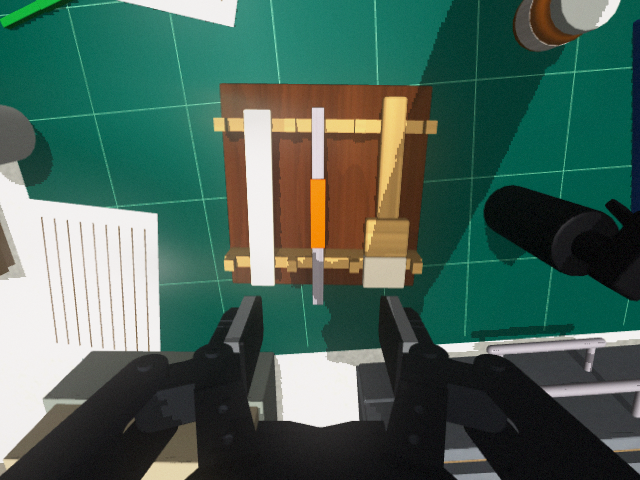

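move_arm(steps=[0.04,0,0.0245,0,0.6,0.04,0,0.0245,0,0.6,0.04,0,0.0245,0,0.6,0.04,0,0.0245,0,0.6,0.04,0,0.0245,0,0.6,0.04,0,0.0245,0,0.6,0.04,0,0.0245,0,0.6,0.04,0,0.0245,0,0.6,0.04,0,0.0245,0,0.6,0.03,0,0.02,0,0.6])

```text
clock: 15.0
position: [0.3917, 0.2031, 0.2274]
orientation: [[0.093, -0.048, -0.995], [0.996, -0.004, 0.093], [-0.008, -0.999, 0.047]]
ft_force: [1.1, 0.7, -0.2]
width: 0.6
```

move_arm(steps=[0,0,0,-0.15,0.6,0,0,0,-0.15,0.6,0,0,0,-0.15,0.6,0,0,0,-0.15,0.6,0,0,0,-0.15,0.6,0,0,0,-0.15,0.6,0,0,0,-0.15,0.6,0,0,0,-0.15,0.6,0,0,0,-0.15,0.6,0,0,0,-0.15,0.6,0,0,0,-0.15,0.6,0,0,0,-0.15,0.6])

```text
clock: 16.2
position: [0.3753, 0.2049, 0.1997]
orientation: [[-0.986, -0.089, 0.14], [-0.14, -0.016, -0.99], [0.09, -0.996, 0.004]]
ft_force: [0.7, 0.4, -0.7]
width: 0.6
```

```bash
python3 -c "
from h import *
h=l2w([-.11,0,.25]);plan(*h,-2.986);print(env.sense()['joints'],env.sense()['orientation'])"
```

```text
clock 16.2 pos [0.3753 0.2049 0.1997] ang -3.001 shift [-0.0971 -0.0593  0.0042] yaw -0.015 F [ 0.7  0.4 -0.7] w 0.6
[ 0.33244702 -0.11367733 -0.12459678  1.64952785  0.01368222 -1.37970171] [[-0.98607368 -0.08908603  0.14043637]
 [-0.13953626 -0.01628364 -0.99008307]
 [ 0.09048938 -0.99589082  0.00362614]]
```

```bash
python3 -c "
from h import *
h=l2w([-.11,-.025,.195]);plan(*h,-2.986)"
```

```text
clock 16.2 pos [0.3753 0.2049 0.1997] ang -3.001 shift [-0.1025 -0.0044  0.029 ] yaw -0.015 F [ 0.7  0.4 -0.7] w 0.6
```

move_arm(steps=[-0.035,-0.01,0.01,-0.015,0,-0.035,-0.005,0.01,0,0,-0.03,-0.005,0.009,0,0,0,0,0,0,0,0,0,0,0,0])

```text
clock: 16.7
position: [0.4755, 0.1897, 0.1962]
orientation: [[-0.981, -0.112, 0.16], [-0.159, -0.022, -0.987], [0.114, -0.993, 0.004]]
ft_force: [-0.2, -0.5, -0.2]
width: 0.002
```

```bash
python3 -c "
from h import *
import pickle
h=l2w([-.11,-.025,.17]);plan(*h,-2.986);s=env.sense();print(s['orientation'])
c=snap('wrist','w12');c['st']=s;t=snap('top','top12')
a=cv2.imread('pics/top12.png')[170:270,180:280];b=cv2.imread('pics/w12.png')
cv2.imwrite('pics/c12.png',np.hstack([cv2.resize(a,(360,360),interpolation=cv2.INTER_CUBIC),cv2.resize(b,(440,360))]))
"
```

```text
clock 16.7 pos [0.4755 0.1897 0.1962] ang -2.9809 shift [-0.0084  0.0254 -0.0002] yaw 0.0051 F [-0.2 -0.5 -0.2] w 0.002
[[-0.98063787 -0.11233659  0.16040528]
 [-0.15891976 -0.02211478 -0.98704379]
 [ 0.11442846 -0.99342409  0.00383409]]
```

View pics/c12.png

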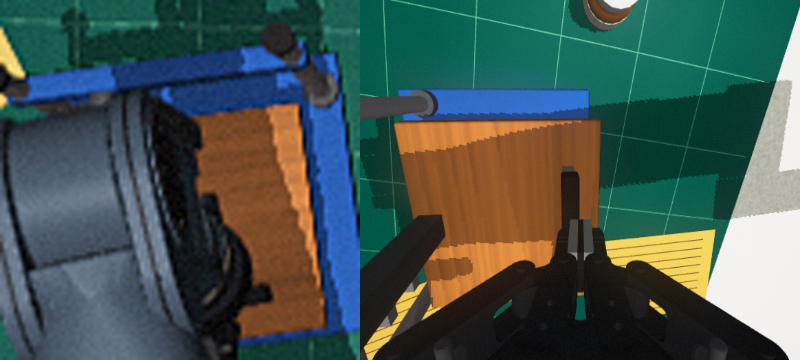

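```bash
python3 -c "
from h import *
import pickle
c=snap('scene','s13')
a=cv2.imread('pics/s13.png')
cv2.imwrite('pics/c13.png',cv2.resize(a[60:260,300:500],None,fx=3,fy=3,interpolation=cv2.INTER_CUBIC))
t=pickle.load(open('c0.pkl','rb'))['top']
for z in(.3,.4,.5):
  for p in((60,100),(150,95),(190,130)):
    print(z,p,w2l(atz(t,np.array(p)/3.6+[180,170],z)))
"
```

```text
0.3 (60, 100) [0.02809128 0.052935   0.3       ]
0.3 (150, 95) [ 0.02384048 -0.00622673  0.3       ]
0.3 (190, 130) [-0.00250578 -0.02962325  0.3       ]
0.4 (60, 100) [0.01374293 0.03105775 0.4       ]
0.4 (150, 95) [ 0.00982483 -0.02347352  0.4       ]
0.4 (190, 130) [-0.01445937 -0.04503885  0.4       ]
0.5 (60, 100) [-0.00060542  0.0091805   0.5       ]
0.5 (150, 95) [-0.00419082 -0.04072032  0.5       ]
0.5 (190, 130) [-0.02641295 -0.06045445  0.5       ]
```

View pics/c13.png

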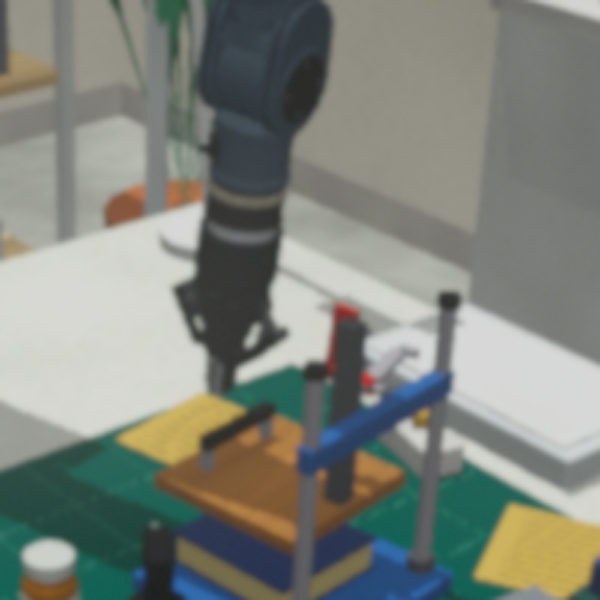

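move_arm(steps=[-0.006,0.022,0,0.005,0,0,0,0,0,0])

```text
clock: 17.05
position: [0.477, 0.1911, 0.1753]
orientation: [[-0.981, -0.109, 0.158], [-0.156, -0.021, -0.987], [0.111, -0.994, 0.004]]
ft_force: [-0.4, 0.5, -0.8]
width: -0.002
```

```bash
python3 -c "
from h import *
h=l2w([-.11,-.025,.16]);plan(*h,-2.986);s=env.sense();print(s['orientation'][:,1],w2l(s['position']))"
```

```text
clock 17.05 pos [0.477  0.1911 0.1753] ang -2.9836 shift [-0.0053  0.0148  0.001 ] yaw 0.0024 F [-0.4  0.5 -0.8] w -0.002
[-0.10927493 -0.02146851 -0.9937797 ] [-0.11361851 -0.02393997  0.17530204]
```

move_arm(steps=[-0.005,0.013,0.001,0,0,-0.001,0.006,0,0,0,0,0,0,0,0])

```text
clock: 17.35
position: [0.4811, 0.1911, 0.1581]
orientation: [[-0.982, -0.105, 0.159], [-0.158, -0.021, -0.987], [0.107, -0.994, 0.004]]
ft_force: [-0.4, 0.4, -0.3]
width: 0.002
```

```bash
cat >>h.py <<'E'
def st():
    s=env.sense();print('clock',round(s['clock'],2),'local',np.round(w2l(s['position']),4),'F',np.round(s['ft_force'],1),'T',np.round(s['ft_torque'],2),'tilt',np.round(s['orientation'][:,1],3))
E
python3 -c "
from h import *
st()"
```

```text
clock 17.35 local [-0.1097 -0.0246  0.1581] F [-0.4  0.4 -0.3] T [ 0.08 -0.11 -0.05] tilt [-0.105 -0.021 -0.994]
```

Centred over the handle and about to touch it. Now pressing down in small steps.

move_arm(steps=[-0.0005,0.005,0,0,0,-0.0005,0.005,0,0,0,-0.0005,0.005,0,0,0,-0.0005,0.005,0,0,0])

```text
clock: 17.75
position: [0.4812, 0.1911, 0.144]
orientation: [[-0.982, -0.099, 0.16], [-0.158, -0.02, -0.987], [0.101, -0.995, 0.004]]
ft_force: [-2.2, -1.3, 5.3]
width: -0.001
```

```bash
python3 -c "
from h import *
st()"
```

```text
clock 17.75 local [-0.1095 -0.0245  0.144 ] F [-2.2 -1.3  5.3] T [-0.13  0.48  0.03] tilt [-0.099 -0.02  -0.995]
```

move_arm(steps=[-0.0005,0.006,0,0,0,-0.0005,0.006,0,0,0,-0.0005,0.006,0,0,0,-0.0005,0.006,0,0,0,-0.0005,0.005,0,0,0])

```text
clock: 18.25
position: [0.4812, 0.1911, 0.1226]
orientation: [[-0.983, -0.093, 0.16], [-0.159, -0.019, -0.987], [0.095, -0.995, 0.004]]
ft_force: [-2.1, -1.6, 5.4]
width: -0.003
```

```bash
python3 -c "
from h import *
st()"
```

```text
clock 18.25 local [-0.1095 -0.0246  0.1226] F [-2.1 -1.6  5.4] T [-0.19  0.47 -0.03] tilt [-0.093 -0.019 -0.995]
```

move_arm(steps=[-0.0005,0.005,0,0,0,-0.0005,0.005,0,0,0,-0.0005,0.004,0,0,0])

```text
clock: 18.55
position: [0.4813, 0.1911, 0.1126]
orientation: [[-0.983, -0.091, 0.16], [-0.159, -0.018, -0.987], [0.093, -0.996, 0.003]]
ft_force: [-0.9, -1.4, 5.2]
width: 0.001
```

```bash
python3 -c "
from h import *
st()"
```

```text
clock 18.55 local [-0.1094 -0.0246  0.1126] F [-0.9 -1.4  5.2] T [-0.21  0.44  0.01] tilt [-0.091 -0.018 -0.996]
```

move_arm(steps=[-0.0002,0.003,0,0,0,-0.0002,0.003,0,0,0,0,0.003,0,0,0])

```text
clock: 18.85
position: [0.4812, 0.1911, 0.1078]
orientation: [[-0.983, -0.088, 0.16], [-0.159, -0.018, -0.987], [0.089, -0.996, 0.003]]
ft_force: [-1.2, -0.9, 5.7]
width: -0.0
```

```bash
python3 -c "
from h import *
st()"
```

```text
clock 18.85 local [-0.1095 -0.0246  0.1078] F [-1.2 -0.9  5.7] T [-0.15  0.3   0.04] tilt [-0.088 -0.018 -0.996]
```

move_arm(steps=[0,0.003,0,0,0,0,0.003,0,0,0])

```text
clock: 19.05
position: [0.4813, 0.1911, 0.1071]
orientation: [[-0.983, -0.084, 0.16], [-0.16, -0.017, -0.987], [0.086, -0.996, 0.003]]
ft_force: [-4.5, -1.1, 12.7]
width: 0.002
```

```bash
python3 -c "
from h import *
st()"
```

```text
clock 19.05 local [-0.1094 -0.0245  0.1071] F [-4.5 -1.1 12.7] T [-0.31  1.02 -0.01] tilt [-0.084 -0.017 -0.996]
```

The platen has stopped and the force rose to 12.7 N at a handle top of about 107 mm, which matches the platen resting on the book. I'll lift off now.

move_arm(steps=[0,-0.02,0,0,0,0,-0.04,0,0,0,0.01,-0.05,0,0,0,0.04,-0.02,0,0,0,0.05,0,0,0,0,0.05,0,0,0,0,0.04,0,0,0,0,0,0,0,0,0])

```text
clock: 19.85
position: [0.3009, 0.1631, 0.2596]
orientation: [[-0.984, -0.08, 0.16], [-0.159, -0.013, -0.987], [0.081, -0.997, -0.0]]
ft_force: [1.2, 0.2, 0.7]
width: 0.001
```

```bash
python3 -c "
from h import *
st();snap('scene','s14');c=snap('top','top14')
for n,f,cr in(('scene','s14',(140,290,330,480)),('top','top14',(160,280,170,290))):
  a=cv2.imread(f'pics/{f}.png')[cr[0]:cr[1],cr[2]:cr[3]];cv2.imwrite(f'pics/c{f}.png',cv2.resize(a,(400,400),interpolation=cv2.INTER_CUBIC))
cv2.imwrite('pics/c14.png',np.hstack([cv2.imread('pics/cs14.png'),cv2.imread('pics/ctop14.png')]))
"
```

```text
clock 19.85 local [-0.292  -0.0244  0.2596] F [1.2 0.2 0.7] T [-0.  -0.1 -0. ] tilt [-0.08  -0.013 -0.997]
```

View pics/c14.png

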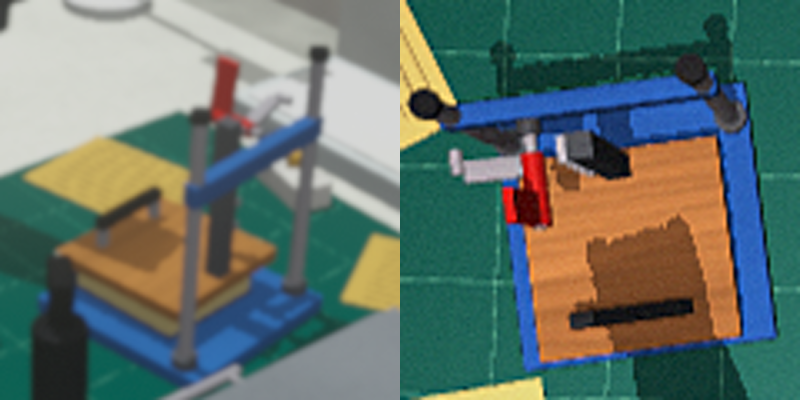

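View pics/top14.png

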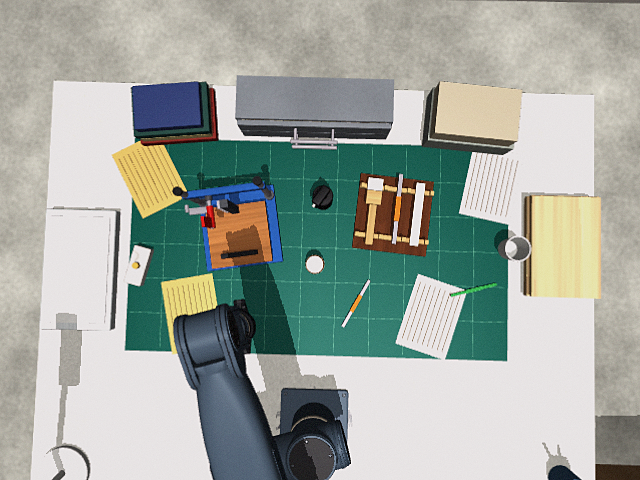

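The platen lies on the book, the pawl is upright and clear, the bar is back in its lane at (397,207), and nothing else has moved. Handing in.

```bash
python3 -c "
from h import *
print(env.close_job());print(env.sense()['clock'])"
```

```text
the job is handed in; nothing more can be done
None
the job is handed in; nothing more can be done
```

The job is done and was handed in at about 20 s of the 64 s allowed.

- **Pawl:** I took the larger steel bar with the orange sleeve from the middle lane and pushed one end under the red tail. I lifted it along its arc until it fell against its back stop. Pictures taken after I pulled the bar out, and again at the end, show it upright and clear of the rack; only the bar touched it.
- **Bar:** It is back in its own lane, within a few mm of where it was. The last top view shows it at the same pixels as at the start.
- **Platen:** I lowered it with the shut fingertips on top of the black handle, at about 5 N. It stopped with the handle top at 107 mm, where the given sizes put it when the platen lies on the book, and the force rose to 12.7 N. I then backed the arm off clear of everything.
- **Other things:** They look unmoved in the last top view. The book shows only in the scene view, where it lies under the platen; I did not measure its position.

**Not as planned:** the tool tilted a few degrees during the moves, up to about 6.5°. Because of that I pressed the handle down instead of gripping it. The bar was also set down slightly nose-low, about 3°, and settled level when I let go.

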